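Roll the brass bar into the V-block and up to its end stop

TASK

Roll the round brass bar along the bench with your fingertips, up the ramp and into the groove of the V-block, and push it along the groove until its end touches the red end stop. Only push and roll the bar: do not pick it up, and do not disturb the other things on the bench. Leave the bar lying fully in the groove against the stop, and draw the hand clear of it.

Things in the scene. Friction and masses are not known exactly. Their poses are not given: they have to be found in the camera images.
- bar: Loose brass round bar (cylinder-housing blank), 36 mm diameter, 150 mm long, about 0.45 kg, lying on its side on the bench; recessed ends. Origin at its centre (18 mm above the bench at the start); x axis along its length, roughly away from the robot at the start; y and z turn as it rolls. Smooth and slippery (friction about 0.35); rolls easily, square to its own length, and back off the ramp unless pushed over the crest.
- v_block: Dark steel V-block, 155 x 129 mm, fixed to the bench. Origin at bench height under the groove's centre line; x runs along the groove to the red stop (roughly away from the robot), z up, y is the roll-in direction. Block from x = -70 to +85 mm. 90-degree groove centred at y = 0; seated bar centre: y = 0, z = 22 mm, and x = 0 against the stop. Behind it a rail 26.5 mm high (y 30 to 52 mm) stops the bar.
- ramp_foot (a point): Middle of the ramp's lower edge, at x = 0, y = -77 mm of the V-block, at bench height. The smooth 11-degree ramp, as long as the block, rises from here to y = -18 mm; the crest, flat from y = -18 to -15 mm, is 11.5 mm above the bench. At the start the bar lies before the ramp: centre at y = -195 to -140 mm, x = -45 to -25 mm, turned up to 0.08 rad from the groove.
- stop_face (a point): Point on the red end stop that the bar's end must touch: at x = +75, y = 0, z = 22 mm of the V-block. The stop is a fixed plate 36 mm high, y = -20 to +24 mm, at the block's far end. The block's near end is open: with the bar against the stop, its near end overhangs the block by 5 mm.
- lock_cylinder: Bystander, loose: brass lock cylinder standing on its end, 35 mm diameter, 30 mm high, origin centre of its underside; stands behind the V-block.
- white_tub: Bystander, loose: white plastic tub, 47 mm diameter, 50 mm high, origin centre of its underside; stands behind the V-block.
- padlock: Bystander, loose: brass padlock lying flat, 68 x 42 x 17 mm, origin centre of its underside; lies some 11 cm or more behind the bar's start, on the side away from the block.

How it is judged:
On the way, in this order (a step that is already met when the one before it is completed fails the run):
1. the bar has rolled about its own axis by at least a sixth of a turn before reaching the groove (angle between bar's own z axis and vertical above 1 rad and y of bar in the frame of v_block below -0.02 m), for 0.04 s.
2. the bar lies in the groove of the V-block (y of bar in the frame of v_block between -0.003 and 0.003 m and z of bar in the frame of v_block between 0.019 and 0.025 m and angle between the x axis of bar and the x axis of v_block, either way round below 0.05 rad), for 0.2 s.
At the end, for the whole second after the job is handed in: The bar lies at rest in the groove (centre within 3 mm of the groove's centre line and of its seated height, parallel within 0.05 rad) with its end within 4 mm of the stop; each bystander is within 15 mm of where it stood (all of step 2 and x of bar in the frame of v_block between -0.004 and 0.003 m and linear speed of bar below 0.01 m/s and angular speed of bar below 0.1 rad/s and distance of each of lock_cylinder, white_tub, padlock from where it was at the start of the episode below 0.015 m); the robot touches nothing.
It fails at once if the bar is lifted off the bench (y of bar in the frame of v_block below -0.1 m and height (world z) of bar above 0.026 m).
It fails at once if the bar is lifted above the block (height (world z) of bar above 0.04 m).
It fails at once if the bar is tipped up on end (angle between bar's own x axis and vertical below 1.27 rad or angle between bar's own x axis and vertical above 1.87 rad).
It fails at once if a bystander is knocked or moved by 15 mm or more (distance of any of lock_cylinder, white_tub, padlock from where it was at the start of the episode above 0.015 m).
It also fails if it takes over 53 s, if anything falls off the work surface, if the arm or the gripper's body presses on something with over 40 N, if the wrist force passes 120 N, or if a joint passes its speed limit or range.

ROBOT

A 6-joint arm with a two-finger parallel gripper is mounted at the origin on a cart in front of the work surface, level with it; the furniture and walls round the work are solid. World frame = base frame: x ahead of the robot, y to its left, z up, the work surface at z = 0. Lengths are in m, angles in rad, forces in N, time in s.
With the tool pointing down it reaches from about 0.3 to 0.875 m from the base axis. Payload 6.4 kg.
Tool frame: the origin (TCP) lies on the centre line of the jaws, within the pads' length; the fingertips stand bot.tips_ahead ahead of it and the grasp point (between the pads) lies 6 mm ahead of it (bot.tips_ahead is the distance from the TCP to the fingertips, in m); z points along the fingers, y is the direction in which the jaws open and shut (so a half turn about z gives the same grasp; the last joint's range is limited). The gripper opens to 85 mm and grips with 20 to 120 N. Pads are 22 mm wide; open, the fingers measure 114 mm over their backs; the gripper's body (76 mm by 85 mm) begins 54 mm behind the grasp point. The pads swing forward as they close: fully open they stand 13 mm farther back than shut.
Start: joints at [1.054, 0.181, 1.607, -0, 1.354, -0.206], TCP at [0.176, 0.547, 0.256] pointing down, gripper open.
Joint ranges: [-2.99, 2.99], [-0.89, 2.07], [0.3, 2.58], [-1.14, 4.28], [0, 2.63], [-3.12, 3.12]. Speed limits (rad/s): [2.57, 2.57, 3.01, 3.14, 3.14, 3.14].

INTERFACE

Orientations are given as a unit quaternion [x, y, z, w].
In Python, from cell import bot, eyes gives the robot as it stands.
- The arm moves only by the shell command python3 -m pendant 'ROWS' [OPENING] [FORCE]. ROWS is a JSON object of lists of equal length, an entry for each row: "xyz": the shift along the tool's x, y, z in cm, a list of three; "twist": the turn, a rotation vector about the tool's x, y, z in degrees, a list of three. In form: {"xyz": [[dx, dy, dz], ...], "twist": [[ax, ay, az], ...]}. A call has 1 to 12 rows; each row is the pose to reach, as a shift and turn from the pose measured when the call began, along the tool's axes at that moment; what a row does not reach only later rows make up. A row lasts 1/10 s, in which the tool goes at most 50 mm and 8.59 degrees, less where a joint would pass 70% of its speed; a pose out of reach is approached as far as the arm can. A call with a gripper value outside its range is refused whole. OPENING is the finger opening in cm, from 0 to 8.54, set as the call begins (- or left out, the last holds). The fingers move at their own pace and stop on an object; FORCE is the grip in N (left out, the last holds). Time passes only in rows, so rows that repeat a pose let the fingers close. It gives the time, the measured TCP pose, the force and the opening at its end, in the units of the state.
- bot.get_state(): the state, without advancing time (a new reading comes with each control period).
- eyes.capture(name): name is "side" or "top"; returns a dict with "color" (384x512x3 uint8, red, green, blue), "K" (3x3 intrinsics, pixels), "cam_to_world" (4x4, takes a point from camera to world coordinates). Camera axes: x right, y down, z forward; pixel columns grow to the right and rows downward; lengths in m; the calibration is good to about 2 mm. A picture is of the moment at which its call begins. There is no depth.
- bot.hand_in(): hands the job in, once; it reports no verdict.
The state is a dict: "time_s": time; "joints": joint angles; "qd": joint speeds; "tau": joint torques, N m; "tool_pos": TCP position; "eef_rot": TCP orientation; "ft_force": force on the tool from outside, world axes, zero at the start; "wrist_torque": the same for the moment, N m; "gripper_width": opening from 0.0 (shut) to 1.0 (fully open).
Only numpy, scipy, OpenCV 4.12 (cv2) and the standard library are available. Lean on these libraries where they do the work, as an engineer would, in place of code of your own. Each camera call takes 0.05 s, during which the arm holds its last target.

## Working session

There is one attempt and no reset: what is moved stays moved. The work goes in short steps, Python scripts to look and compute and a shell command to move; the robot and the scene stay as the last step left them, time stands still between calls to the robot, and variables do not carry over. Pictures are saved under pics/ and viewed, and the job is handed in when it is done.

```bash
ls -la; mkdir -p pics; cat > h.py <<'E'
import numpy as np, cv2
from cell import bot, eyes
from scipy.spatial.transform import Rotation as R
def snap(name,fn):
    c=eyes.capture(name); cv2.imwrite('pics/'+fn,c['color'][:,:,::-1]); np.savez('pics/'+fn[:-4]+'.npz',**c); return c
def load(fn): return dict(np.load('pics/'+fn+'.npz'))
def ray(c,u,v,z):
    d=np.linalg.inv(c['K'])@np.array([u,v,1.]); T=c['cam_to_world']; d=T[:3,:3]@d; o=T[:3,3]
    return o+d*(z-o[2])/d[2]
def proj(c,p):
    T=np.linalg.inv(c['cam_to_world']); q=T[:3,:3]@np.asarray(p)+T[:3,3]; q=c['K']@q; return q[:2]/q[2]
def st():
    s=bot.get_state(); return s
E
python3 - <<'E'
from h import *
for n in('top','side'):
    c=snap(n,n+'0.png'); print(n,c['K'].round(1).tolist(),c['cam_to_world'].round(3).tolist())
    cv2.imwrite(f'pics/{n}0b.png',cv2.resize(c['color'][:,:,::-1],(768,576)))
s=st();print({k:np.round(v,3).tolist() for k,v in s.items()}, bot.tips_ahead)
E
```

```text
total 12
drwxr-xr-x  3 agent agent 4096 Dec  7 15:32 .
drwxr-xr-x 23 root  root  4096 Dec  7 15:32 ..
drwxr-xr-x  2 agent agent 4096 Dec  7 15:32 pics
top [[369.4, 0.0, 254.8], [0.0, 369.4, 193.0], [0.0, 0.0, 1.0]] [[0.026, -0.995, 0.094, 0.419], [-1.0, -0.025, 0.01, 0.281], [-0.008, -0.094, -0.996, 0.958], [0.0, 0.0, 0.0, 1.0]]
side [[402.8, 0.0, 253.0], [0.0, 402.8, 191.4], [0.0, 0.0, 1.0]] [[-0.964, -0.157, 0.215, 0.319], [-0.266, 0.602, -0.753, 0.993], [-0.012, -0.783, -0.622, 0.656], [0.0, 0.0, 0.0, 1.0]]
{'time_s': 0.1, 'joints': [1.054, 0.181, 1.608, 0.0, 1.354, -0.206], 'qd': [-0.001, -0.001, -0.002, -0.003, -0.0, 0.0], 'tau': [0.0, -44.589, -35.224, -0.0, 0.004, 0.0], 'tool_pos': [0.176, 0.547, 0.255], 'eef_rot': [0.155, 0.988, -0.001, -0.0], 'ft_force': [-0.095, 0.109, -0.043], 'wrist_torque': [-0.051, 0.004, 0.018], 'gripper_width': 1.0} 0.025
```

View pics/top0b.png

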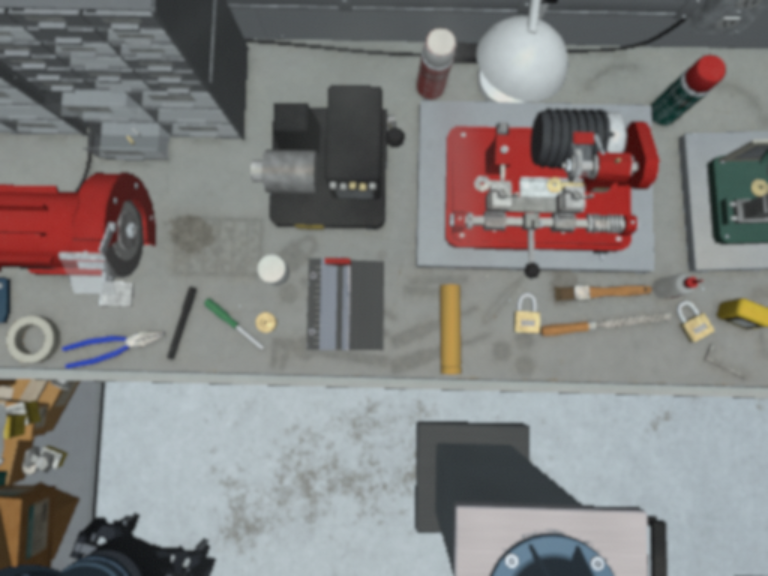

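View pics/side0b.png

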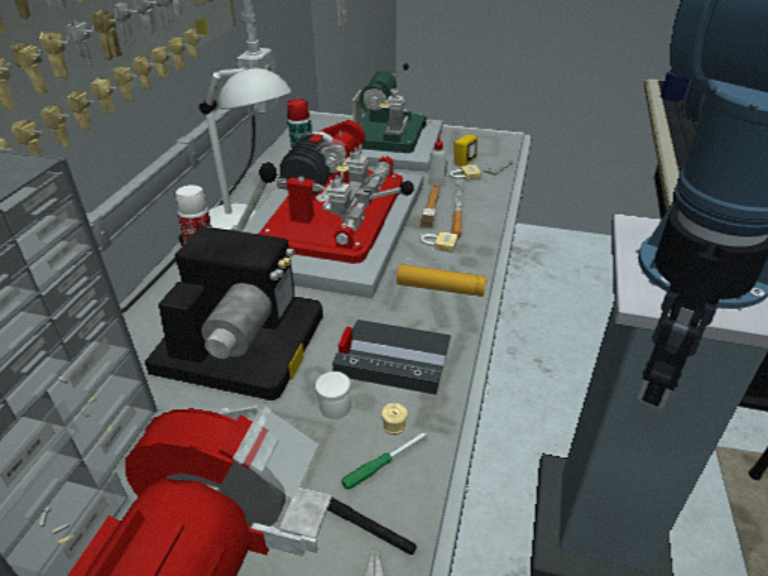

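Top view: bar is the yellow strip at about (451, 328) in the enlarged picture, V-block at (345, 305) with the red stop at (338, 261), tub at (272, 269), lock cylinder at (265, 322) and padlock at (528, 318). Now I measure them.

```bash
cat > m.py <<'E'
from h import *
def barmask(c,lo=(12,110,90),hi=(32,255,255)):
    hsv=cv2.cvtColor(c['color'],cv2.COLOR_RGB2HSV)
    return cv2.inRange(hsv,np.array(lo),np.array(hi))
def blobs(c,m,z,amin=40):
    cs,_=cv2.findContours(m,cv2.RETR_EXTERNAL,cv2.CHAIN_APPROX_NONE); o=[]
    for k in cs:
        if cv2.contourArea(k)<amin: continue
        r=cv2.minAreaRect(k); pts=cv2.boxPoints(r)
        w=np.array([ray(c,u,v,z)[:2] for u,v in pts]); o.append((cv2.contourArea(k),r,w))
    return o
E
python3 - <<'E'
from m import *
c=load('top0')
for z,n,m in((.018,'brass',barmask(c)),):
    for a,r,w in blobs(c,m,z): print(n,a,np.round(r[0],1),np.round(r[1],1),round(r[2],1),'ctr',ray(c,*r[0],z).round(4)[:2],w.round(3).tolist())
hsv=cv2.cvtColor(c['color'],cv2.COLOR_RGB2HSV)
red=cv2.inRange(hsv,(0,120,80),(8,255,255))|cv2.inRange(hsv,(172,120,80),(179,255,255))
for a,r,w in blobs(c,red,.036,20): print('red',a,np.round(r[0],1),np.round(r[1],1),'ctr',ray(c,*r[0],.036).round(4)[:2],w.round(3).tolist())
cv2.imwrite('pics/crop0.png',cv2.resize(c['color'][160:245,150:380,::-1],None,fx=3.4,fy=3.4,interpolation=cv2.INTER_CUBIC))
s=load('side0')
cv2.imwrite('pics/scrop0.png',cv2.resize(s['color'][160:300,200:340,::-1],None,fx=4.2,fy=4.2,interpolation=cv2.INTER_CUBIC))
E
```

```text
brass 410.5 [  7. 354.] [14. 46.] 0.0 ctr [0.0929 0.8919] [[0.038, 0.904], [0.147, 0.914], [0.148, 0.879], [0.039, 0.87]]
brass 275.0 [ 10.3 300.2] [18.8 44.7] 8.1 ctr [0.2226 0.8951] [[0.171, 0.922], [0.28, 0.916], [0.274, 0.868], [0.166, 0.875]]
brass 117.5 [ 32.4 264.1] [10.4 14. ] 29.7 ctr [0.3128 0.8471] [[0.304, 0.867], [0.334, 0.852], [0.322, 0.828], [0.291, 0.843]]
brass 59.0 [  9.7 259.9] [ 8.6 18.7] 31.0 ctr [0.3218 0.9055] [[0.307, 0.926], [0.347, 0.905], [0.337, 0.885], [0.296, 0.906]]
brass 114.5 [376.  218.9] [ 5.3 30.2] 84.8 ctr [ 0.449  -0.0174] [[0.451, 0.021], [0.46, -0.055], [0.447, -0.056], [0.438, 0.02]]
brass 262.0 [500.3 207.6] [26.2 13.6] 18.4 ctr [ 0.4855 -0.3314] [[0.479, -0.294], [0.512, -0.306], [0.492, -0.368], [0.459, -0.356]]
brass 146.0 [413.  193.7] [ 5.1 38.1] 87.4 ctr [ 0.5155 -0.1116] [[0.519, -0.063], [0.525, -0.16], [0.512, -0.16], [0.505, -0.063]]
brass 642.0 [300. 219.] [12. 58.] 0.0 ctr [0.4437 0.1747] [[0.37, 0.189], [0.517, 0.191], [0.518, 0.161], [0.371, 0.159]]
red 29.0 [460.5 187.5] [5. 7.] ctr [ 0.5321 -0.2226] [[0.538, -0.214], [0.539, 
[... 316 characters left out ...]
 [0.6041 0.8393] [[0.688, 0.951], [0.693, 0.742], [0.522, 0.73], [0.517, 0.935]]
red 1628.5 [389.5 133.5] [65. 67.] ctr [ 0.6655 -0.0469] [[0.748, 0.038], [0.752, -0.133], [0.584, -0.13], [0.58, 0.038]]
red 88.5 [388.5  91.5] [ 7. 13.] ctr [ 0.7754 -0.0452] [[0.784, -0.029], [0.785, -0.062], [0.767, -0.062], [0.766, -0.029]]
red 3027.5 [337.2 125.2] [78.9 79.8] ctr [0.6838 0.0857] [[0.582, 0.188], [0.79, 0.184], [0.787, -0.019], [0.58, -0.01]]
red 346.5 [431.2 102.7] [42.5 13.4] ctr [ 0.7484 -0.1537] [[0.803, -0.134], [0.806, -0.168], [0.695, -0.174], [0.691, -0.14]]
red 355.5 [471.3  47.7] [18.4 23.3] ctr [ 0.8972 -0.2598] [[0.892, -0.222], [0.937, -0.265], [0.903, -0.298], [0.857, -0.254]]
```

View pics/crop0.png

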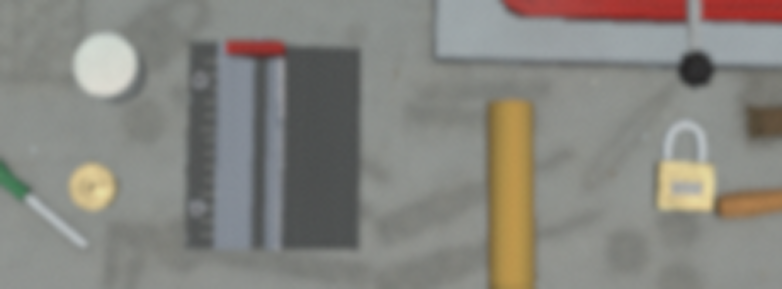

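View pics/scrop0.png

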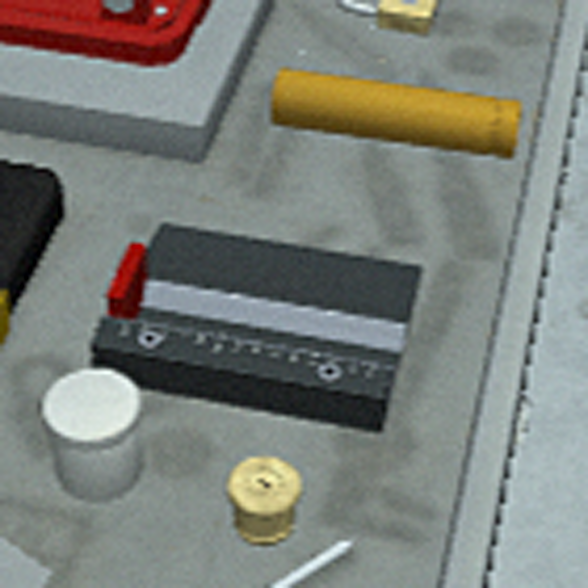

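```bash
cat > edge.py <<'E'
from h import *
def vedge(c,rows,ulo,uhi,sign,ch=None):
    g=c['color'].astype(float).mean(2) if ch is None else c['color'][:,:,ch].astype(float)
    g=cv2.GaussianBlur(g,(0,0),0.8); P=[]
    for v in rows:
        d=np.diff(g[v])*sign; seg=d[ulo:uhi]; k=int(np.argmax(seg))+ulo
        a,b,e=d[k-1],d[k],d[k+1]; den=a-2*b+e
        P.append((k+.5+(0.5*(a-e)/den if abs(den)>1e-6 else 0),v))
    P=np.array(P); 
    vx,vy,x0,y0=cv2.fitLine(P.astype(np.float32),cv2.DIST_HUBER,0,.01,.01).ravel()
    f=lambda v:x0+vx/vy*(v-y0)
    return f,np.std(P[:,0]-f(P[:,1]))
def hedge(c,cols,vlo,vhi,sign,ch=None):
    c2={'color':np.ascontiguousarray(c['color'].transpose(1,0,2))}
    return vedge(c2,cols,vlo,vhi,sign,ch)
E
python3 - <<'E'
from edge import *
c=load('top0')
def rep(n,f,sd,z,rows):
    a=ray(c,f(rows[0]),rows[0],z);b=ray(c,f(rows[1]),rows[1],z)
    d=a-b; print(n,'sd',round(sd,2),'u',round(float(f(rows[0])),2),round(float(f(rows[1])),2),a.round(4)[:2],b.round(4)[:2],'ang',round(float(np.arctan2(d[1],d[0])),4))
    return a,b
g=cv2.cvtColor(c['color'],cv2.COLOR_RGB2GRAY)
print(g[200,200:262].tolist()); print(g[215,288:314].tolist()); print(g[165:240,245].tolist()); print(g[180:256,300].tolist());
R_=range(180,228)
rep('foot',*vedge(c,R_,250,262,1),0,(180,228))
rep('crest',*vedge(c,R_,228,238,-1),.0115,(180,228))
rep('rail',*vedge(c,R_,200,210,-1),.0265,(180,228))
B=range(196,242)
rep('barL',*vedge(c,B,288,298,-1,2),.018,(196,242))
rep('barR',*vedge(c,B,302,312,1,2),.018,(196,242))
for n,cols,lo,hi,sg,z,ch in (('blkfar',range(238,252),168,180,-1,.005,None),('blknear',range(238,252),226,240,1,.005,None),('barfar',range(296,304),182,196,-1,.018,2),('barnear',range(296,304),240,256,1,.018,2)):
    f,sd=hedge(c,cols,lo,hi,sg,ch); u0,u1=cols[0],cols[-1]
    print(n,round(sd,2),ray(c,u0,f(u0),z).round(4)[:2],ray(c,u1,f(u1),z).round(4)[:2])
E
```

```text
[141, 141, 140, 136, 122, 100, 88, 83, 82, 85, 89, 94, 101, 114, 128, 135, 138, 137, 138, 138, 139, 140, 138, 131, 109, 89, 81, 90, 108, 124, 133, 138, 134, 112, 89, 79, 79, 78, 80, 78, 78, 80, 78, 79, 79, 80, 79, 80, 80, 80, 80, 81, 79, 79, 84, 100, 124, 139, 142, 143, 144, 142]
[127, 128, 128, 127, 120, 108, 108, 118, 131, 140, 145, 149, 151, 152, 150, 147, 140, 132, 126, 133, 141, 144, 145, 145, 146, 146]
[143, 141, 139, 139, 137, 138, 139, 135, 120, 96, 82, 79, 79, 80, 78, 79, 80, 78, 79, 79, 79, 79, 79, 79, 81, 79, 79, 79, 80, 79, 78, 80, 79, 79, 80, 80, 79, 79, 79, 79, 79, 79, 78, 79, 79, 78, 79, 79, 78, 80, 79, 79, 79, 80, 79, 80, 79, 80, 80, 80, 80, 80, 80, 80, 80, 79, 80, 92, 114, 131, 134, 131, 126, 125, 124]
[132, 134, 134, 131, 127, 124, 124, 125, 129, 136, 143, 148, 149, 149, 149, 151, 150, 151, 150, 150, 151, 151, 151, 151, 151, 150, 151, 151, 152, 151, 152, 151, 151, 151, 151, 151, 152, 151, 151, 152, 151, 152, 153, 152, 152, 153, 152, 151, 152, 153, 152, 152, 152, 152, 151, 152, 151, 151, 152, 152, 152, 152, 151, 147, 142, 144, 149, 150, 149, 146, 143, 142, 137, 145, 159, 165]
foot sd 0.06 u 255.59 255.18 [0.5429 0.2901] [0.418  0.2879] ang 0.0173
crest sd 0.09 u 233.63 232.4 [0.54   0.3466] [0.4166 0.3459] ang 0.0057
rail sd 0.31 u 205.06 203.92 [0.5363 0.4183] [0.4147 0.4164] ang 0.0151
barL sd 0.1 u 292.5 292.98 [0.5018 0.1947] [0.3854 0.1916] ang 0.0267
barR sd 0.12 u 306.47 307.16 [0.5027 0.1591] [0.3863 0.1559] ang 0.0279
blkfar 0.03 [0.5588 0.3363] [0.5588 0.3024]
blknear 0.02 [0.4051 0.3316] [0.4058 0.2983]
barfar 0.06 [0.5193 0.186 ] [0.5201 0.1682]
barnear 0.08 [0.3686 0.1837] [0.3686 0.1661]
```

```bash
cat >> h.py <<'E'
def want(p,yaw=0.012):
    """shift cm & twist deg in tool axes to reach TCP p, tool down, tool y at world angle yaw"""
    s=st(); r=R.from_quat(s['eef_rot']); y=np.array([np.cos(yaw),np.sin(yaw),0]); z=np.array([0,0,-1.]); x=np.cross(y,z)
    rt=R.from_matrix(np.c_[x,y,z])
    print('t',round(s['time_s'],2),'pos',np.round(s['tool_pos'],4),'F',np.round(s['ft_force'],2),'w',round(s['gripper_width'],3))
    print('xyz cm',np.round(r.inv().apply(np.array(p)-s['tool_pos'])*100,2).tolist(),'twist',np.round((r.inv()*rt).as_rotvec(degrees=True),2).tolist())
E
python3 -c "
from h import *
want([.444,.116,.15])
c=load('top0')
print(ray(c,351.8,215,.01),ray(c,181,179,.05),ray(c,177,215,.03))"
```

```text
t 0.1 pos [0.1756 0.5471 0.2555] F [-0.09  0.11 -0.04] w 1.0
xyz cm [-38.74, -32.82, 10.58] twist [-0.09, 0.04, 71.5]
[0.45753742 0.04169544 0.01      ] [0.53429622 0.47464306 0.05      ] [0.44548972 0.48489695 0.03      ]
```

```bash
python3 -m pendant '{"xyz":[[-3,-2.5,0.8],[-6,-5,1.6],[-9.5,-8,2.5],[-13,-11,3.5],[-16.5,-14,4.5],[-20,-17,5.5],[-23.5,-20,6.5],[-27,-23,7.5],[-30.5,-26,8.5],[-34,-29,9.5],[-37,-31.5,10.2],[-38.7,-32.8,10.6]],"twist":[[0,0,6],[0,0,12],[0,0,18],[0,0,24],[0,0,30],[0,0,36],[0,0,42],[0,0,48],[0,0,54],[0,0,60],[0,0,66],[0,0,71.5]]}'
python3 -c "
from h import *
want([.444,.116,.06])"
```

```text
time_s: 1.3
tool_pos: [0.4445, 0.1136, 0.1492]
eef_rot: [0.705, 0.709, -0.001, 0.0]
ft_force: [-0.6, 0.4, -0.6]
gripper_width: 1.001
t 1.3 pos [0.4445 0.1136 0.1492] F [-0.64  0.39 -0.57] w 1.001
xyz cm [0.26, -0.04, 8.92] twist [-0.08, 0.1, -0.39]
```

```bash
python3 -m pendant '{"xyz":[[0,0,1],[0,0,3],[0,0,5],[0.1,0,7],[0.2,0,8.5],[0.2,0,8.9],[0.2,0,8.9],[0.2,0,8.9]],"twist":[[0,0,0],[0,0,-0.4],[0,0,-0.4],[0,0,-0.4],[0,0,-0.4],[0,0,-0.4],[0,0,-0.4],[0,0,-0.4]]}'
python3 -c "
from h import *
for n in('side','top'):
    c=snap(n,n+'1.png')
    p=st()['tool_pos']
    for d in([0,0,0],[.05,0,-.025],[-.05,0,-.025]): print(n,proj(c,p+d).round(1))
s=load('side1');t=load('top1')
cv2.imwrite('pics/s1.png',cv2.resize(s['color'][120:260,200:360,::-1],None,fx=4,fy=4))
cv2.imwrite('pics/t1.png',cv2.resize(t['color'][150:260,190:380,::-1],None,fx=4,fy=4))
want([.444,.116,.06])
"
```

```text
time_s: 2.1
tool_pos: [0.4446, 0.1158, 0.0606]
eef_rot: [0.702, 0.712, -0.001, 0.0]
ft_force: [-0.3, -0.8, 0.5]
gripper_width: 1.0
side [298.5 160.3]
side [279.6 165.4]
side [316.6 170.8]
top [326.5 218.7]
top [324.8 198.9]
top [324.5 239.2]
t 2.2 pos [0.445  0.1156 0.061 ] F [ 1.34 -0.06  0.17] w 1.0
xyz cm [0.04, -0.1, 0.1] twist [0.01, 0.1, 0.05]
```

View pics/s1.png

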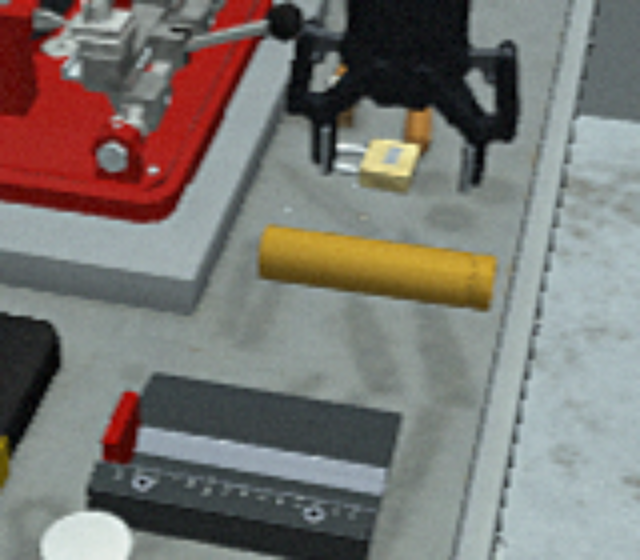

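View pics/t1.png

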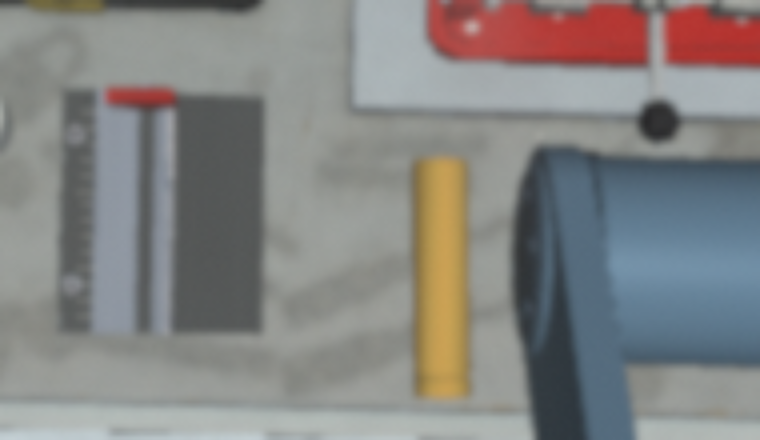

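Side view: open gripper behind the bar; tips at about (281,163) and (317,167) in the full image, so roughly 14–16 mm ahead of TCP (less than 25 mm, as the open pads stand back). Padlock is clear. I lower and approach.

```bash
python3 -m pendant '{"xyz":[[0,-0.1,1],[0,-0.1,2],[0,-0.1,2.8],[0.2,-0.1,3.3],[0.6,-0.1,3.4],[1.2,-0.1,3.4],[1.8,-0.1,3.4],[2.2,-0.1,3.4],[2.2,-0.1,3.4]],"twist":[[0,0,0],[0,0,0],[0,0,0],[0,0,0],[0,0,0],[0,0,0],[0,0,0],[0,0,0],[0,0,0]]}'
python3 -c "
from h import *
s=snap('side','side2.png')
cv2.imwrite('pics/s2.png',cv2.resize(s['color'][130:230,240:360,::-1],None,fx=6,fy=6,interpolation=cv2.INTER_CUBIC))
want([.444,.146,.027])
p=st()['tool_pos']
for x in(.045,.055,-.045,-.055):
  for z in (.012,.025): print(x,z,((proj(s,p+[x,.011,-z])-[240,130])*6).round(0))
"
```

```text
time_s: 3.1
tool_pos: [0.4439, 0.1382, 0.0272]
eef_rot: [0.702, 0.712, -0.0, 0.001]
ft_force: [0.0, -0.1, 0.5]
gripper_width: 0.998
t 3.15 pos [0.4439 0.138  0.0272] F [ 0.59  0.38 -0.07] w 0.999
xyz cm [0.8, 0.02, 0.02] twist [0.05, 0.11, 0.1]
0.045 0.012 [233. 294.]
0.045 0.025 [232. 317.]
0.055 0.012 [211. 291.]
0.055 0.025 [210. 314.]
-0.045 0.012 [435. 325.]
-0.045 0.025 [433. 349.]
-0.055 0.012 [458. 329.]
-0.055 0.025 [456. 352.]
```

View pics/s2.png

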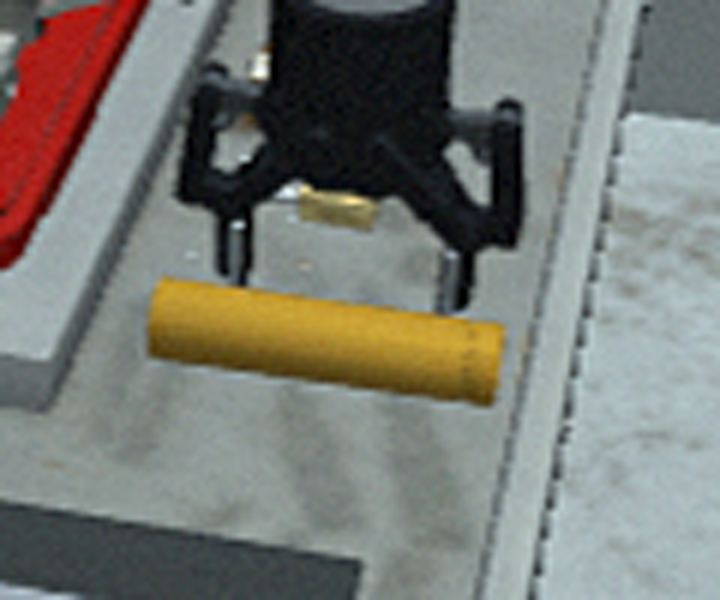

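```bash
python3 -m pendant '{"xyz":[[0.1,0,0.2],[0.4,0,0.3],[0.8,0,0.3],[1.2,0,0.3],[1.6,0,0.3],[2.0,0,0.3],[2.4,0,0.3],[2.8,0,0.3],[3.2,0,0.3],[3.6,0,0.3],[4.0,0,0.3],[4.4,0,0.3]],"twist":[[0,0,0.1],[0,0,0.1],[0,0,0.1],[0,0,0.1],[0,0,0.1],[0,0,0.1],[0,0,0.1],[0,0,0.1],[0,0,0.1],[0,0,0.1],[0,0,0.1],[0,0,0.1]]}'
python3 - <<'E'
from h import *
from edge import *
s=snap('side','side3.png'); c=snap('top','top3.png')
cv2.imwrite('pics/s3.png',cv2.resize(s['color'][130:250,220:360,::-1],None,fx=5,fy=5,interpolation=cv2.INTER_CUBIC))
cv2.imwrite('pics/t3.png',cv2.resize(c['color'][150:260,190:380,::-1],None,fx=4,fy=4))
want([.444,.25,.024])
E
```

```text
time_s: 4.35
tool_pos: [0.4433, 0.1823, 0.0241]
eef_rot: [0.703, 0.711, -0.0, 0.001]
ft_force: [-0.1, 0.1, 0.5]
gripper_width: 1.001
t 4.45 pos [0.4433 0.1824 0.0241] F [-0.7   0.27  1.09] w 1.0
xyz cm [6.76, 0.16, 0.0] twist [0.05, 0.1, 0.03]
```

View pics/s3.png

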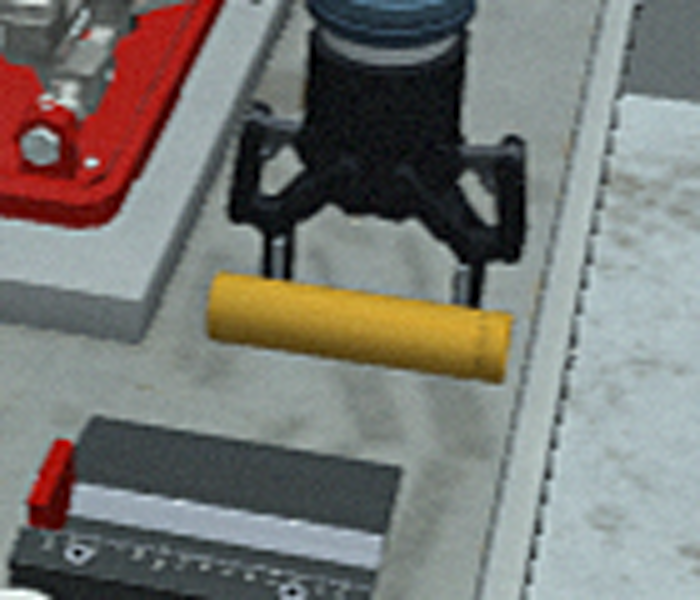

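View pics/t3.png

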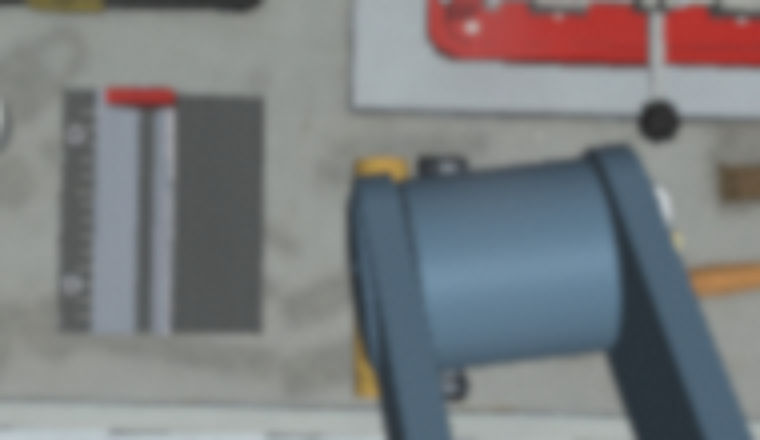

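Bar is rolling ahead of both tips, parallel to the block (top crop bar at u≈380, ramp foot at u≈262). Continuing to the ramp foot.

```bash
python3 -m pendant '{"xyz":[[0.3,0,0],[0.8,0,0],[1.4,0,0],[2.0,0,0],[2.6,0,0],[3.2,0,0],[3.8,0,0],[4.4,0,0],[5.0,0,0],[5.6,0,0],[6.2,0,0],[6.8,0,0]],"twist":[[0,0,0],[0,0,0],[0,0,0],[0,0,0],[0,0,0],[0,0,0],[0,0,0],[0,0,0],[0,0,0],[0,0,0],[0,0,0],[0,0,0]]}'
python3 - <<'E'
from h import *
s=snap('side','side4.png')
cv2.imwrite('pics/s4.png',cv2.resize(s['color'][130:270,200:360,::-1],None,fx=4,fy=4,interpolation=cv2.INTER_CUBIC))
want([.443,.325,.035])
E
```

```text
time_s: 5.65
tool_pos: [0.4424, 0.2509, 0.024]
eef_rot: [0.703, 0.712, -0.0, 0.001]
ft_force: [-0.1, -0.7, 0.4]
gripper_width: 0.995
t 5.7 pos [0.4425 0.2516 0.0241] F [-0.66  0.26  0.53] w 1.002
xyz cm [7.34, 0.15, -1.1] twist [0.07, 0.07, 0.04]
```

View pics/s4.png

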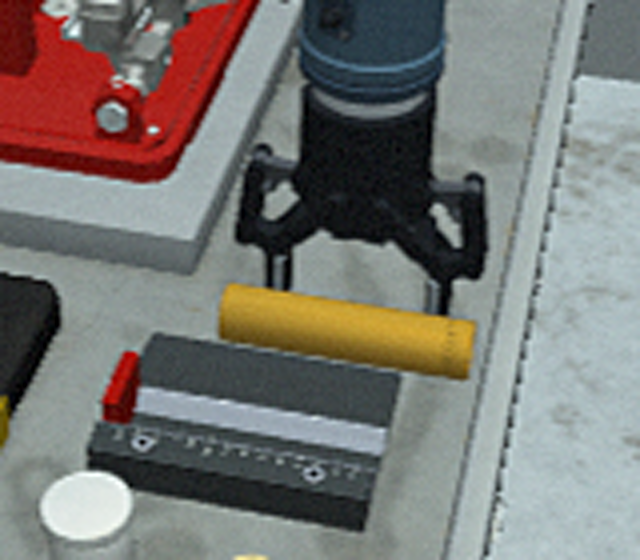

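```bash
python3 -m pendant '{"xyz":[[0.3,0,0],[0.7,0,-0.05],[1.2,0,-0.1],[1.7,0,-0.2],[2.2,0,-0.3],[2.7,0,-0.4],[3.2,0,-0.5],[3.7,0,-0.6],[4.2,0,-0.7],[4.7,0,-0.8],[5.2,0,-0.9],[5.5,0,-1.0]],"twist":[[0,0,0],[0,0,0],[0,0,0],[0,0,0],[0,0,0],[0,0,0],[0,0,0],[0,0,0],[0,0,0],[0,0,0],[0,0,0],[0,0,0]]}'
python3 - <<'E'
from h import *
s=snap('side','side5.png');c=snap('top','top5.png')
cv2.imwrite('pics/s5.png',cv2.resize(s['color'][130:270,200:360,::-1],None,fx=4,fy=4,interpolation=cv2.INTER_CUBIC))
cv2.imwrite('pics/t5.png',cv2.resize(c['color'][150:260,190:380,::-1],None,fx=4,fy=4))
want([.443,.325,.035])
E
```

```text
time_s: 6.9
tool_pos: [0.4417, 0.3071, 0.0341]
eef_rot: [0.703, 0.712, 0.0, 0.001]
ft_force: [-0.1, -3.1, 2.4]
gripper_width: 1.001
t 7.0 pos [0.4417 0.3074 0.0341] F [ 1.48 -1.44  0.13] w 0.999
xyz cm [1.76, 0.15, -0.09] twist [0.08, 0.03, 0.06]
```

View pics/s5.png

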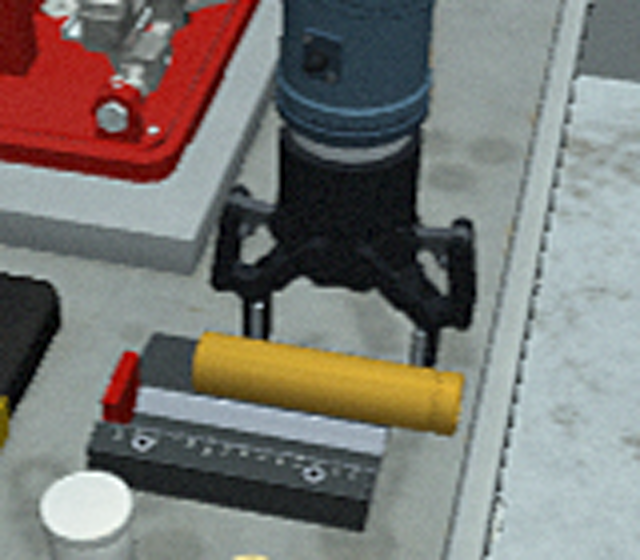

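View pics/t5.png

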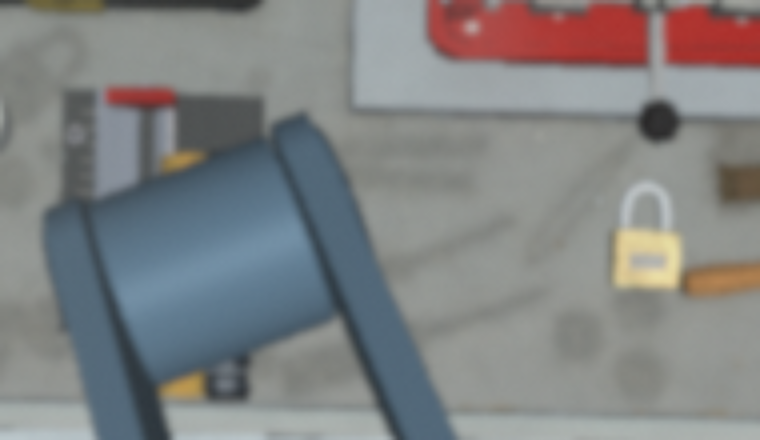

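Bar is on the ramp, parallel, leaning on both tips (side crop bar centre ≈ (330,383)). Pushing gently over the crest.

```bash
python3 -m pendant '{"xyz":[[0.2,0,-0.05],[0.5,0,-0.1],[0.8,0,-0.15],[1.1,0,-0.15],[1.4,0,-0.2],[1.7,0,-0.2],[1.9,0,-0.2],[1.9,0,-0.2],[1.9,0,-0.2],[1.5,0,-0.2],[0.8,0,-0.2],[0,0,-0.2]],"twist":[[0,0,0],[0,0,0],[0,0,0],[0,0,0],[0,0,0],[0,0,0],[0,0,0],[0,0,0],[0,0,0],[0,0,0],[0,0,0],[0,0,0]]}'
python3 - <<'E'
from h import *
s=snap('side','side6.png')
cv2.imwrite('pics/s6.png',cv2.resize(s['color'][130:270,200:360,::-1],None,fx=4,fy=4,interpolation=cv2.INTER_CUBIC))
want([.443,.325,.035])
E
```

```text
time_s: 8.2
tool_pos: [0.4417, 0.3067, 0.036]
eef_rot: [0.702, 0.712, 0.0, 0.001]
ft_force: [-0.3, -0.2, 1.3]
gripper_width: 1.0
t 8.25 pos [0.4416 0.3056 0.0359] F [-0.29 -0.58 -0.3 ] w 1.001
xyz cm [1.94, 0.17, 0.08] twist [0.05, 0.07, 0.03]
```

View pics/s6.png

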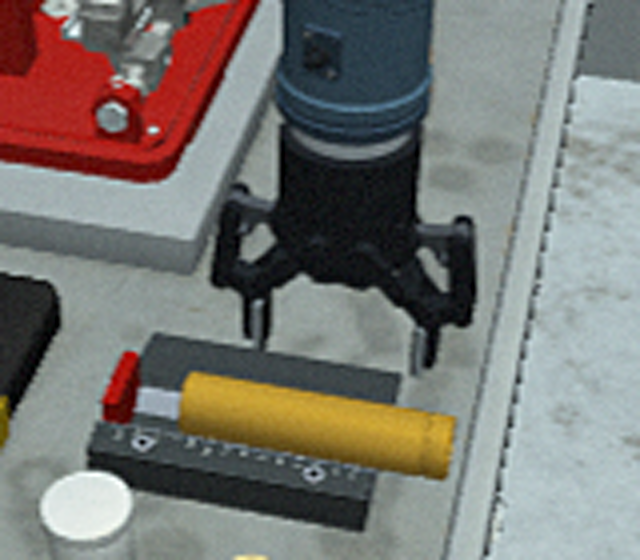

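Bar lies in the groove (side crop from (185,390) to (450,450)), short of the red stop. Backing off, rising, and shutting the fingers.

```bash
python3 -m pendant '{"xyz":[[-0.8,0,0],[-1.5,0,-0.5],[-2,0,-2],[-2,0,-4],[-2,0,-6],[-2,0,-8],[-2,0,-8.5],[-2,0,-8.5]],"twist":[[0,0,0],[0,0,0],[0,0,0],[0,0,0],[0,0,0],[0,0,0],[0,0,0],[0,0,0]]}' 0
python3 - <<'E'
from h import *
want([.31,.363,.12],np.pi/2+.012)
E
```

```text
time_s: 9.05
tool_pos: [0.4424, 0.2856, 0.1218]
eef_rot: [0.703, 0.711, 0.001, 0.001]
ft_force: [0.6, -0.8, 0.5]
gripper_width: 0.0
t 9.05 pos [0.4424 0.2856 0.1218] F [ 0.6  -0.76  0.5 ] w 0.0
xyz cm [7.9, -13.14, 0.14] twist [0.11, 0.16, -89.98]
```

```bash
python3 -m pendant '{"xyz":[[0.5,-1,0],[1,-2.5,0],[1.5,-4,0],[2,-5.5,0],[2.8,-7,0],[3.5,-8.5,0],[4.3,-10,0],[5.2,-11.2,0],[6.2,-12.2,0],[7.2,-13,0],[7.9,-13.1,0],[7.9,-13.1,0]],"twist":[[0,0,-5],[0,0,-13],[0,0,-21],[0,0,-29],[0,0,-37],[0,0,-45],[0,0,-53],[0,0,-61],[0,0,-69],[0,0,-77],[0,0,-85],[0,0,-90]]}'
python3 - <<'E'
from h import *
from m import *
from edge import *
s=snap('side','side7.png');c=snap('top','top7.png')
cv2.imwrite('pics/s7.png',cv2.resize(s['color'][130:290,200:370,::-1],None,fx=3.6,fy=3.6,interpolation=cv2.INTER_CUBIC))
cv2.imwrite('pics/t7.png',cv2.resize(c['color'][150:290,150:300,::-1],None,fx=4,fy=4,interpolation=cv2.INTER_CUBIC))
want([.31,.363,.037],np.pi/2+.012)
for a,r,w in blobs(s,barmask(s),.022,200): print(a,np.round(r[0],1),np.round(r[1],1))
for a,r,w in blobs(c,barmask(c),.022,100): print(a,np.round(r[0],1),np.round(r[1],1),w.round(3).tolist())
E
```

```text
time_s: 10.25
tool_pos: [0.3094, 0.3631, 0.1201]
eef_rot: [-0.009, 1.0, -0.001, 0.001]
ft_force: [0.7, -0.6, 0.6]
gripper_width: 0.002
t 10.35 pos [0.3096 0.3626 0.1201] F [ 0.1  -0.07  0.3 ] w 0.003
xyz cm [-0.03, 0.06, 8.31] twist [-0.11, 0.06, 0.09]
972.0 [278.3 235.8] [68.9 16.1]
443.0 [  7. 357.] [52. 14.] [[0.148, 0.912], [0.149, 0.877], [0.027, 0.866], [0.026, 0.9]]
282.5 [  9.3 300.4] [19.6 43.9] [[0.176, 0.928], [0.28, 0.911], [0.27, 0.862], [0.166, 0.88]]
118.5 [ 32.4 264.2] [10.3 14. ] [[0.304, 0.864], [0.335, 0.849], [0.322, 0.825], [0.292, 0.84]]
113.5 [376.  218.9] [ 5.3 30.2] [[0.451, 0.022], [0.46, -0.053], [0.447, -0.055], [0.438, 0.021]]
267.5 [499.8 207.4] [27.2 13.8] [[0.478, -0.289], [0.512, -0.301], [0.493, -0.365], [0.459, -0.354]]
145.0 [413.  193.7] [ 5.1 38.1] [[0.518, -0.062], [0.525, -0.158], [0.512, -0.158], [0.505, -0.062]]
637.0 [225. 218.] [58. 12.] [[0.515, 0.382], [0.515, 0.352], [0.369, 0.347], [0.368, 0.377]]
```

View pics/s7.png

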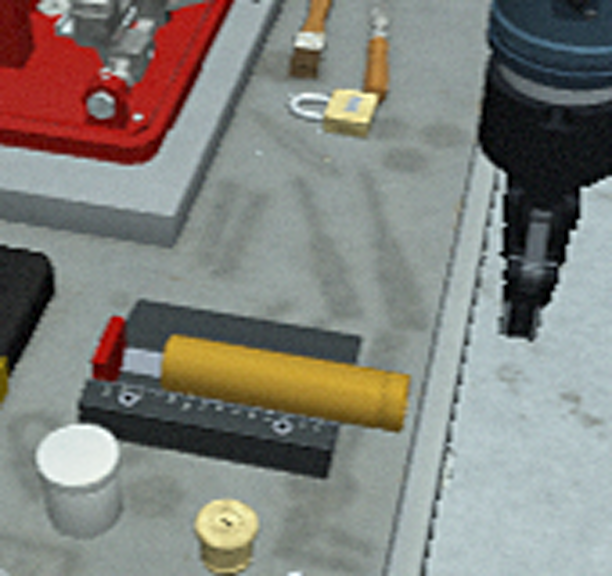

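View pics/t7.png

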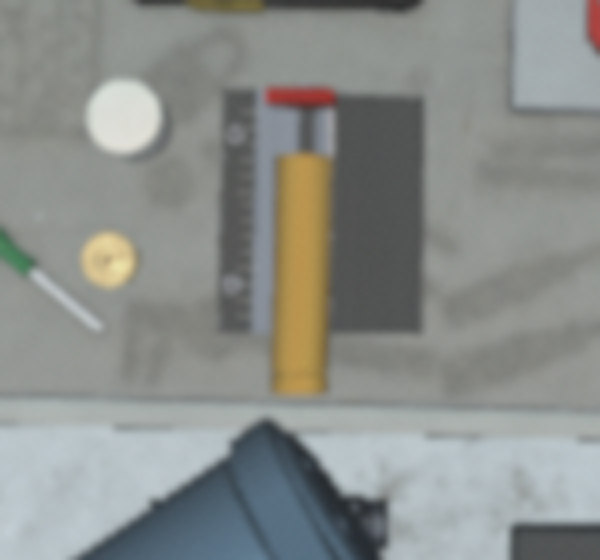

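```bash
python3 -m pendant '{"xyz":[[0,0,1],[0,0,3],[0,0,5],[0,0,7],[0,0,8],[0,0,8.3],[-0.5,0,8.3],[-1.2,0,8.3],[-2,0,8.3],[-3,0,8.3],[-3.5,0,8.3],[-3.5,0,8.3]],"twist":[[0,0,0],[0,0,0],[0,0,0],[0,0,0],[0,0,0],[0,0,0],[0,0,0],[0,0,0],[0,0,0],[0,0,0],[0,0,0],[0,0,0]]}'
python3 - <<'E'
from h import *
from edge import *
c=load('top7')
for lo,hi,sg,l in((214,224,-1,'L'),(226,238,1,'R')):
    pass
f,sd=hedge(c,range(221,229),240,256,1,2); print('near',sd,ray(c,225,f(225),.022).round(4))
f,sd=hedge(c,range(221,229),182,196,-1,2); print('far',sd,ray(c,225,f(225),.022).round(4))
f,sd=hedge(c,range(220,230),170,182,-1,0); print('stop near edge',sd,ray(c,225,f(225),.036).round(4))
s=snap('side','side8.png')
cv2.imwrite('pics/s8.png',cv2.resize(s['color'][130:290,200:370,::-1],None,fx=3.6,fy=3.6,interpolation=cv2.INTER_CUBIC))
want([.31,.3625,.037],np.pi/2+.012)
E
```

```text
time_s: 11.55
tool_pos: [0.346, 0.3631, 0.0376]
eef_rot: [-0.006, 1.0, -0.001, 0.001]
ft_force: [0.3, -0.2, -0.5]
gripper_width: 0.001
near 0.03325848830835193 [0.3663 0.3622 0.022 ]
far 0.17351693068890633 [0.5176 0.3673 0.022 ]
stop near edge 0.10896981440165293 [0.549  0.3671 0.036 ]
t 11.6 pos [0.3452 0.3629 0.0373] F [-0.39  0.05 -0.06] w 0.003
xyz cm [3.52, 0.01, 0.02] twist [-0.1, 0.07, 0.05]
```

View pics/s8.png

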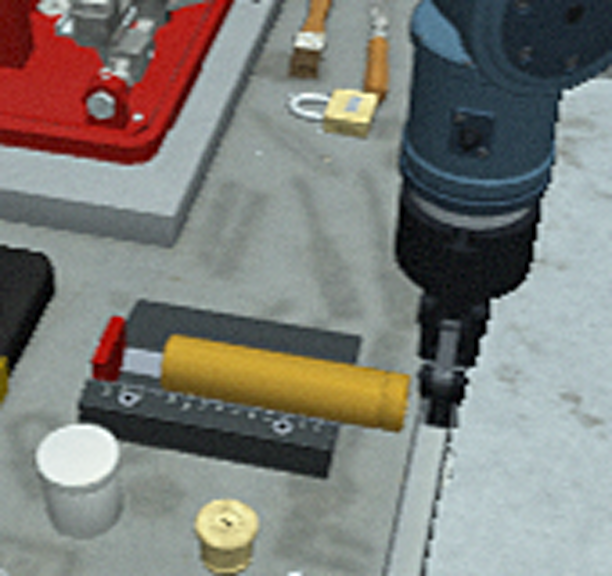

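```bash
python3 -m pendant '{"xyz":[[0,0,0.2],[-0.2,0,0.4],[-0.5,0,0.4],[-0.8,0,0.4],[-1.1,0,0.4],[-1.4,0,0.4],[-1.8,0,0.4],[-2.2,0,0.4],[-2.6,0,0.4],[-3.0,0,0.4],[-3.3,0,0.4],[-3.5,0,0.4]],"twist":[[0,0,0],[0,0,0],[0,0,0],[0,0,0],[0,0,0],[0,0,0],[0,0,0],[0,0,0],[0,0,0],[0,0,0],[0,0,0],[0,0,0]]}'
python3 - <<'E'
from h import *
s=snap('side','side9.png'); c=snap('top','top9.png')
cv2.imwrite('pics/s9.png',cv2.resize(s['color'][190:290,200:340,::-1],None,fx=5,fy=5,interpolation=cv2.INTER_CUBIC))
cv2.imwrite('pics/t9.png',cv2.resize(c['color'][150:290,150:300,::-1],None,fx=4,fy=4,interpolation=cv2.INTER_CUBIC))
want([.387,.3630,.033],np.pi/2+.012)
E
```

```text
time_s: 12.8
tool_pos: [0.3806, 0.3632, 0.0332]
eef_rot: [-0.006, 1.0, -0.001, 0.001]
ft_force: [-1.4, 0.4, -0.1]
gripper_width: 0.0
t 12.9 pos [0.3809 0.3633 0.0334] F [-0.4  -0.64  1.14] w 0.001
xyz cm [-0.61, -0.03, 0.04] twist [-0.09, 0.11, 0.03]
```

View pics/s9.png

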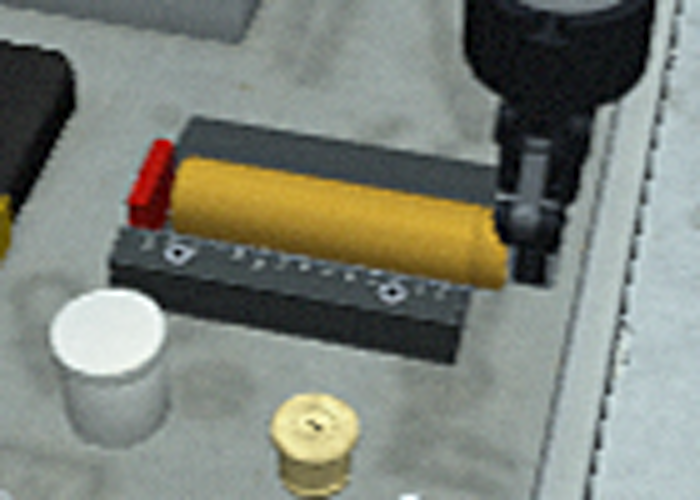

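View pics/t9.png

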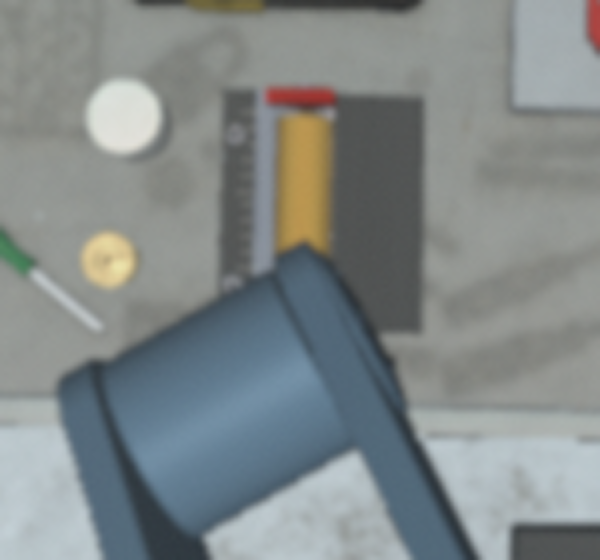

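Gap to the stop is about 5 mm (top crop bar end v≈112, stop edge v≈104). Finishing slowly.

```bash
python3 -m pendant '{"xyz":[[-0.1,0,0],[-0.2,0,0],[-0.3,0,0],[-0.4,0,0],[-0.4,0,0]],"twist":[[0,0,0],[0,0,0],[0,0,0],[0,0,0],[0,0,0]]}'; python3 -m pendant '{"xyz":[[-0.1,0,0],[-0.1,0,0],[-0.2,0,0],[-0.2,0,0]],"twist":[[0,0,0],[0,0,0],[0,0,0],[0,0,0]]}'
```

```text
time_s: 13.4
tool_pos: [0.385, 0.3633, 0.0334]
eef_rot: [-0.006, 1.0, -0.001, 0.001]
ft_force: [-2.1, 1.2, 0.4]
gripper_width: -0.001
time_s: 13.8
tool_pos: [0.3872, 0.3633, 0.0334]
eef_rot: [-0.006, 1.0, -0.001, 0.001]
ft_force: [-2.9, -0.1, -0.1]
gripper_width: 0.003
```

```bash
python3 -m pendant '{"xyz":[[-0.1,0,0],[-0.1,0,0],[-0.1,0,0]],"twist":[[0,0,0],[0,0,0],[0,0,0]]}'; python3 -m pendant '{"xyz":[[-0.1,0,0],[-0.1,0,0],[-0.1,0,0]],"twist":[[0,0,0],[0,0,0],[0,0,0]]}'
```

```text
time_s: 14.1
tool_pos: [0.3884, 0.3634, 0.0334]
eef_rot: [-0.006, 1.0, -0.001, 0.001]
ft_force: [-1.9, 0.2, -1.2]
gripper_width: 0.001
time_s: 14.4
tool_pos: [0.3888, 0.3634, 0.0334]
eef_rot: [-0.006, 1.0, -0.001, 0.001]
ft_force: [-5.4, 0.7, 2.5]
gripper_width: 0.001
```

```bash
python3 -m pendant '{"xyz":[[-0.1,0,0],[-0.1,0,0],[-0.1,0,0]],"twist":[[0,0,0],[0,0,0],[0,0,0]]}'; python3 -m pendant '{"xyz":[[-0.1,0,0],[-0.1,0,0],[-0.1,0,0]],"twist":[[0,0,0],[0,0,0],[0,0,0]]}'
```

```text
time_s: 14.7
tool_pos: [0.3888, 0.3634, 0.0334]
eef_rot: [-0.006, 1.0, -0.001, -0.0]
ft_force: [-7.3, -0.8, 3.9]
gripper_width: -0.003
time_s: 15.0
tool_pos: [0.3888, 0.3633, 0.0333]
eef_rot: [-0.006, 1.0, -0.001, -0.001]
ft_force: [-6.6, 0.5, 3.8]
gripper_width: -0.0
```

Tool stalled at x = 0.3888 with about 7 N: bar is against the stop. Backing straight off, then up and looking.

```bash
python3 -m pendant '{"xyz":[[0.2,0,0],[0.6,0,0],[1.2,0,0],[2.2,0,0],[3.4,0,0],[4.6,0,0],[5.5,0,-1],[5.5,0,-4],[5.5,0,-8],[5.5,0,-12],[5.5,0,-14],[5.5,0,-14]],"twist":[[0,0,0],[0,0,0],[0,0,0],[0,0,0],[0,0,0],[0,0,0],[0,0,0],[0,0,0],[0,0,0],[0,0,0],[0,0,0],[0,0,0]]}'
python3 - <<'E'
from h import *
from edge import *
from m import *
s=snap('side','side10.png'); c=snap('top','top10.png')
cv2.imwrite('pics/s10.png',cv2.resize(s['color'][190:290,200:340,::-1],None,fx=5,fy=5,interpolation=cv2.INTER_CUBIC))
cv2.imwrite('pics/t10.png',cv2.resize(c['color'][150:290,150:300,::-1],None,fx=4,fy=4,interpolation=cv2.INTER_CUBIC))
def tr(n,z,rows,*a):
    f,sd=vedge(c,rows,*a); p=ray(c,f(rows[0]),rows[0],z);q=ray(c,f(rows[-1]),rows[-1],z);d=p-q;print(n,round(sd,2),p[:2].round(4),q[:2].round(4),'ang',round(float(np.arctan2(d[1],d[0])),4))
tr('barL',.022,range(182,230),212,224,-1,2); tr('barR',.022,range(182,230),228,240,1,2)
f,sd=hedge(c,range(221,229),226,246,1,2); print('near',sd,ray(c,225,f(225),.022).round(4))
f,sd=hedge(c,range(221,229),172,186,1,1); print('far',sd,f(225),ray(c,225,f(225),.022).round(4))
for a,r,w in blobs(c,barmask(c),.022,300): print(a,np.round(r[0],1),np.round(r[1],1),w.round(3).tolist())
# bystanders before/after
for k,sl in (('tub/lock',(slice(160,240),slice(160,200))),('padlock',(slice(190,225),slice(335,365)))):
    d=cv2.absdiff(load('top0')['color'][sl],c['color'][sl]); print(k,'max diff',d.max())
want([.34,.363,.17],np.pi/2)
E
```

```text
time_s: 16.2
tool_pos: [0.3352, 0.3644, 0.177]
eef_rot: [-0.007, 1.0, 0.001, 0.002]
ft_force: [0.2, 0.4, -0.8]
gripper_width: 0.002
barL 0.07 [0.5325 0.3843] [0.4131 0.3822] ang 0.0183
barR 0.19 [0.5334 0.3497] [0.414  0.3468] ang 0.0238
near 0.023058900260962138 [0.3989 0.3633 0.022 ]
far 0.11428335176268446 175.04382 [0.5509 0.3684 0.022 ]
443.0 [  7. 357.] [52. 14.] [[0.148, 0.912], [0.149, 0.877], [0.027, 0.866], [0.026, 0.9]]
649.0 [225.4 204.5] [12.2 59.1] [[0.401, 0.379], [0.551, 0.382], [0.551, 0.35], [0.401, 0.348]]
tub/lock max diff 14
padlock max diff 12
t 16.3 pos [0.3334 0.363  0.1733] F [-1.12  0.19 -0.02] w 0.002
xyz cm [-0.66, -0.0, 0.33] twist [-0.13, -0.12, 0.76]
```

View pics/s10.png

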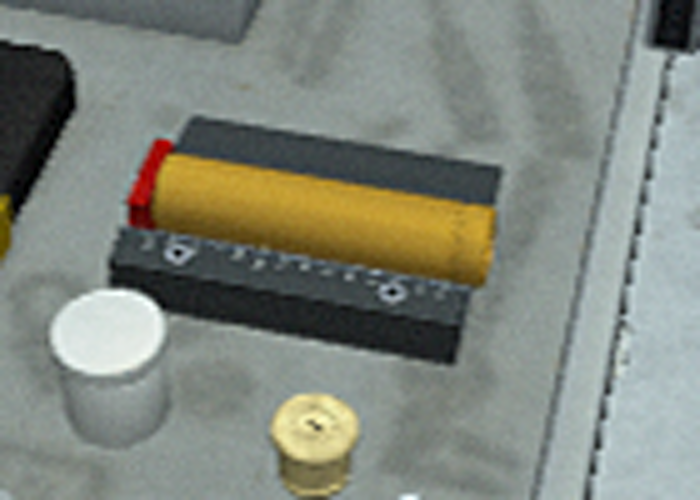

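View pics/t10.png

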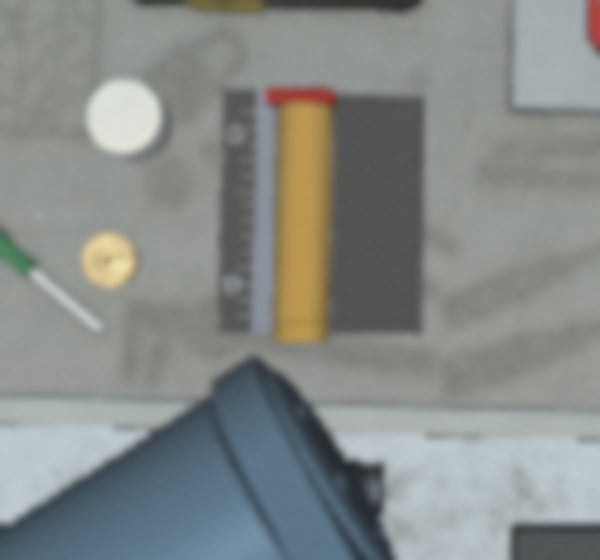

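The bar lies in the groove with its end flush to the red stop, overhanging the near end by about 5–6 mm as stated. The bystanders are unmoved and the hand is clear.

```bash
python3 -c "
from h import *
print(bot.hand_in())"
```

```text
the job is handed in; nothing more can be done
None
```

I rolled the bar along the bench with both open fingertips and up the ramp. It dropped over the crest into the groove. I then shut the fingers and pushed its near end until the tool stalled at about 7 N against the stop. I backed straight off, raised the hand and handed the job in at about 16.3 s.

**Last checks**
- **Stop:** the bar's end shows no gap to the red stop. Its near end overhangs the block by about 6 mm, against 5 mm expected.
- **Bar line:** its centre is at y ≈ 0.365–0.367 m, against about 0.365 m for the groove. Its measured angle is about 0.02 rad, against 0.006–0.017 rad for the block's edges. These agree within the 2 mm calibration.
- **Bystanders:** the tub, lock cylinder and padlock show no change between the first and last top pictures.
- **Hand:** it was clear, with the tool point at z ≈ 0.17 m.

**Not confirmed**
- **Rolling:** the bar has no marks I could follow, so I could not see directly that it rolled rather than slid. I infer it from the low push forces.
- **Seated height:** I did not measure it separately and judged it from the pictures.

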